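# Post the finished spectacle cases through the sprung flap

### The job

Finished orders go into the collection cabinet: wind the handwheel until the shutter in front of the flap is fully open against its stop, then push every black spectacle case on the bench over the sill and through the sprung flap, so that the flap snaps shut behind it. When all of them are inside, wind the shutter fully closed again, and leave everything else on the bench where it is.

Things in the scene. Friction and masses are not known exactly. Their poses are not given: they have to be found in the camera images.
- sill (a point): Middle of the flap opening on the sill top, 180 mm over the table. Axes: y into the cabinet, x to the side where the shutter opens, z up. Opening 90 mm wide (x), 56 mm high, panel face at y = 0. The sill, a level solid block, spans x -85 to 85 mm and y -190 mm to 0. Cabinet with sill, flap, shutter and wheel is fixed, placed differently each time.
- cover (a point): Middle of the cabinet's clear fixed cover, 70 mm above the sill, 230 mm behind the opening. Cabinet 230 mm wide, 460 mm deep, closed but for the flap. From 10 mm behind the opening a slick ramp slopes down at 39 degrees and ends 115 mm over the table above the cabinet floor, so a level case that is pushed in tips and slides down by itself once its middle is well past the opening.
- flap (a joint): Sprung steel flap in the opening, 86 mm wide, 53 mm high, hinged along its top edge; rad, 0 = shut (hanging upright, in the plane y = 9 mm), up to 1.45 swung inwards. Opens inwards only, with under 1 N at its lower edge; its spring snaps it shut when nothing is under it.
- shutter (a joint): Aluminium shutter plate, 104 mm wide, 64 mm high, that slides sideways in front of the flap (at y = -6 mm of sill); m, 0 = fully closed over the opening at its closed stop, 0.100 = fully open, moved towards +x of sill until it touches the dark stop block. May start up to a third open. Driven by the handwheel, 8 mm per radian.
- wheel (a joint): Handwheel with an upright axis on an aluminium gearbox (85 mm square) beside the sill; rad, grows anticlockwise seen from above, which opens the shutter; 0 = shutter closed, 12.5 (two turns) = shutter open at its stop. It stays where it is left and takes about 3 N at the handle; the stops are hard.
- hub (a point): Point on the axis of the handwheel at the height of the middle of its handle, 200 mm above the table, at x = -170 mm, y = -80 mm from sill. The wheel is 122 mm across, its rim top 172 mm above the table; axes as sill.
- crank (a point): Middle (half-way up) of the black upright handle on the handwheel, 45 mm from the axis: a cylinder 24 mm in diameter, 52 mm high, top 224 mm above the table, that revolves freely on its own pin, so that it can be held without turning the hand while it is led round in a circle.
- case0_center (a point): Centre of a hard black spectacle case, a closed box with rounded edges, 140 mm long (its x), 52 mm wide (its y), 36 mm high (its z), 180 g. Two to four such cases lie flat on the cork mat to the right of the cabinet; the others are absent.
- case1_center (a point): Centre of a hard black spectacle case, a closed box with rounded edges, 140 mm long (its x), 52 mm wide (its y), 36 mm high (its z), 180 g. Two to four such cases lie flat on the cork mat to the right of the cabinet; the others are absent.
- case2_center (a point): Centre of a hard black spectacle case, a closed box with rounded edges, 140 mm long (its x), 52 mm wide (its y), 36 mm high (its z), 180 g. Two to four such cases lie flat on the cork mat to the right of the cabinet; the others are absent.
- case3_center (a point): Centre of a hard black spectacle case, a closed box with rounded edges, 140 mm long (its x), 52 mm wide (its y), 36 mm high (its z), 180 g. Two to four such cases lie flat on the cork mat to the right of the cabinet; the others are absent.
- jar: bystander: small jar, 44 mm across, 55 mm high, standing among the cases; origin under its middle
- spray: bystander: aluminium spray can, 52 mm across, 160 mm high; origin under its middle
- jobtray: bystander: open blue tray, 100 x 150 x 50 mm; origin under its middle
- screwdriver: bystander: screwdriver lying down, 160 mm long along its x; origin under its middle
- mug: bystander: white mug, 76 mm across, 90 mm high; origin under its middle
- lensbox: bystander: small cardboard box, 80 x 50 x 40 mm; origin under its middle

How it is judged:
By the outcome, as a careful person would: the job done as asked, in the order asked, and still so for the second after the job is handed in, with the robot touching nothing.
Of case0, case1, case2, case3 only 2 to 4 are there at a start; the rules pass over those that are not, and their reading is None.
At some moment in a run one of case0, case1, case2, case3 may be knocked a few centimetres aside while the robot is not near it.
Once in a run the grip may slacken for a moment while it holds something.
It also fails if it takes over 210 s, if anything falls off the work surface, if the arm or the gripper's body presses on something with over 40 N, if the wrist force passes 120 N, or if a joint passes its speed limit or range.

### The arm

A 7-joint arm with a two-finger parallel gripper is mounted at the origin on the work surface. World frame = base frame: x ahead of the robot, y to its left, z up, the work surface at z = 0. Lengths are in m, angles in rad, forces in N, time in s.
With the tool pointing down it reaches from about 0.4 to 0.875 m from the base axis. Payload 19.3 kg.
Tool frame: the origin (TCP) lies midway between the tips of the shut fingers; the grasp point (between the pads) lies 19 mm behind it; z points along the fingers, y is the direction in which the jaws open and shut (so a half turn about z gives the same grasp; the last joint's range is limited). The gripper opens to 85 mm and grips with 20 to 120 N. Pads are 22 mm wide; open, the fingers measure 114 mm over their backs; the gripper's body (76 mm by 85 mm) begins 54 mm behind the grasp point. The pads swing forward as they close: fully open they stand 13 mm farther back than shut.
Start: joints at [1.21, 0.521, -0.036, 1.599, 0.021, 1.021, -0.113], TCP at [0.179, -0.599, 0.231] pointing down, gripper open.
Joint ranges: [-2.91, 2.91], [-0.3, 2.13], [-1.5, 1.42], [0.17, 2.43], [-1.26, 4.41], [0.16, 1.93], [-2.52, 2.52]. Speed limits (rad/s): [1.89, 1.89, 2.39, 2.39, 3.01, 3.01, 3.01].

### API

Orientations are given as [roll, pitch, yaw] about the fixed x, y, z axes, in that order (R = Rz(yaw) Ry(pitch) Rx(roll)).
In Python, from workcell import bot, eyes gives the robot as it stands. The module is installed in compiled form; this text tells all that it offers.
- The arm moves only by the shell command python3 -m jog 'ROWS' [FORCE]. ROWS is JSON, a list of rows, each an object with "delta_pos": the shift along the world's x, y, z in mm, a list of three; "spin": the turn about the world's z in rad; "claw": the closure, from 0 (fully open) to 1 (shut). In form: [{"delta_pos": [tx, ty, tz], "spin": spin, "claw": claw}, ...]. A call has 1 to 8 rows; each row is the pose to reach, as a shift and turn from the pose measured when the call began; what a row does not reach only later rows make up. A row lasts 1/10 s, in which the tool goes at most 50 mm and 8.59 degrees, less where a joint would pass 70% of its speed; a pose out of reach is approached as far as the arm can. A call with a gripper value outside its range is refused whole. The fingers move at their own pace and stop on an object; FORCE is the grip in N (left out, the last holds). Time passes only in rows, so rows that repeat a pose let the fingers close. It gives the time, the measured TCP pose, the force and the opening at its end, in the units of the state.
- bot.observe(): the state, without advancing time (a new reading comes with each control period).
- eyes.grab_frame(name): name is "scene" or "side" or "wrist"; returns the picture (400x640x3 uint8, blue, green, red); there is no depth.
- eyes.camera_params(name): a dict with "fx", "fy", "cx", "cy" (pixels), "origin" and "attitude" of the camera in the world. Camera axes: x right, y up, looking along -z (the intrinsics and any distortion apply to the point x, -y, -z); pixel columns grow to the right and rows downward; lengths in m; the calibration is good to about 2 mm. The wrist camera is an equidistant fisheye: a pixel r from the principal point sees the ray r / f radians off the axis. A picture is of the moment at which its call begins: read the wrist's pose just before it. camera_params takes no time and is no camera call; for the wrist camera it gives the pose at the moment of the call.
- bot.job_done(): hands the job in, once; it reports no verdict.
The state is a dict: "clock": time; "qpos": joint angles; "qd": joint speeds; "joint_efforts": joint torques, N m; "position": TCP position; "tool_rot": TCP orientation; "force": force on the tool from outside, world axes, zero at the start; "moment": the same for the moment, N m; "grip_width": finger opening in m.
Only numpy, scipy, OpenCV 4.12 (cv2) and the standard library are available. Lean on these libraries where they do the work, as an engineer would, in place of code of your own. Each camera call takes 0.05 s, during which the arm holds its last target. There are 200 camera calls.

## Working session

There is one attempt and no reset: what is moved stays moved. The work goes in short steps, Python scripts to look and compute and a shell command to move; the robot and the scene stay as the last step left them, time stands still between calls to the robot, and variables do not carry over. Pictures are saved under pics/ and viewed, about 12 in all and at most 16, crops included, and the job is handed in when it is done.

```bash
mkdir -p pics; cat > h.py <<'E'
import numpy as np, cv2
from scipy.spatial.transform import Rotation as R
from workcell import bot, eyes
def att(p):
    a=np.array(p["attitude"],float)
    if a.shape==(3,3): return a
    return R.from_euler('xyz',a).as_matrix() if a.size==3 else R.from_quat(a).as_matrix()
def ray(p,u,v,fish=False):
    x=(u-p["cx"])/p["fx"]; y=(v-p["cy"])/p["fy"]
    if fish:
        r=np.hypot(x,y); s=np.sin(r)/r if r>1e-9 else 1
        d=np.array([x*s,-y*s,-np.cos(r)])
    else: d=np.array([x,-y,-1.])
    return np.array(p["origin"]),att(p)@d
def onz(p,u,v,z,fish=False):
    o,d=ray(p,u,v,fish); return o+d*(z-o[2])/d[2]
def proj(p,X):
    c=att(p).T@(np.array(X)-np.array(p["origin"])); return p["cx"]+p["fx"]*c[0]/-c[2], p["cy"]+p["fy"]*(-c[1])/-c[2]
def snap(n,f):
    p=eyes.camera_params(n); im=eyes.grab_frame(n); cv2.imwrite('pics/'+f,im); return p,im
E
python3 - <<'E'
from h import *
print(bot.observe())
for n in ("scene","side","wrist"):
    p,im=snap(n,n+"0.png"); print(n,p)
E
```

```text
{'clock': 0.0, 'qpos': array([ 1.20978769,  0.52203167, -0.03630583,  1.59996515,  0.02119996,
        1.02107762, -0.11280987]), 'qd': array([-5.28773862e-04,  1.18754075e-03, -3.01609251e-05,  5.93855698e-04,
       -1.11863989e-04, -5.56745823e-04, -6.17414894e-04]), 'joint_efforts': array([-3.83016828e-03, -9.27111053e+01,  1.97842620e+00, -3.69944143e+01,
        1.76056096e-02,  8.12931452e-03, -2.45136357e-05]), 'position': array([ 0.17906997, -0.59847309,  0.23073031]), 'tool_rot': array([-3.14049925e+00,  8.70850058e-05,  2.90769334e-01]), 'force': array([-0.31849303, -0.62594513,  0.36871778]), 'moment': array([ 0.01575313,  0.01154773, -0.02873287]), 'grip_width': 0.0852934321783462}
scene {'fx': 361.07595484822286, 'fy': 361.07595484822286, 'cx': 316.12563230822394, 'cy': 196.6947430674434, 'origin': array([1.00337062, 0.51987415, 1.10648515]), 'attitude': array([0.59974389, 0.00429626, 2.45017885])}
side {'fx': 375.3219070380231, 'fy': 375.3219070380231, 'cx': 312.19980157245186, 'cy': 196.45511816684115, 'origin': array([ 0.54621085, -0.89306798,  0.76270281]), 'attitude': array([ 0.98569651,  0.02411023, -0.07320844])}
wrist {'fx': 309.70691628693146, 'fy': 309.70691628693146, 'cx': 318.0386704816101, 'cy': 196.42346597344041, 'origin': array([ 0.2598848 , -0.57394864,  0.37334884]), 'attitude': array([-0.33454917,  0.00181397, -1.27859638])}
```

View pics/scene0.png

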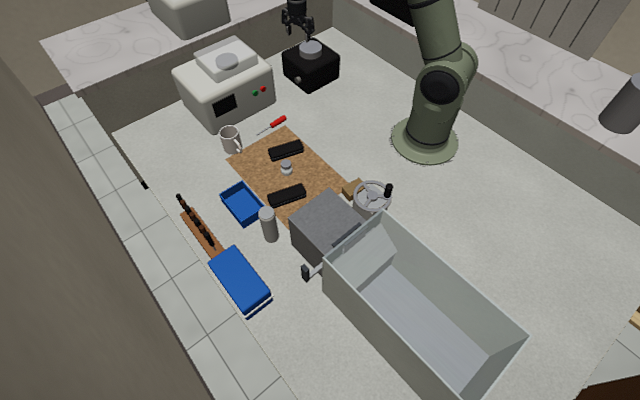

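View pics/side0.png

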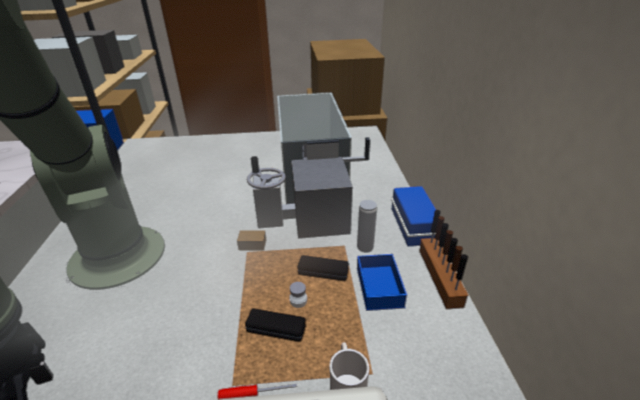

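```bash
python3 - <<'E'
import cv2
a=cv2.imread('pics/scene0.png')[130:300,220:430]; b=cv2.imread('pics/side0.png')[90:350,225:425]
cv2.imwrite('pics/c0.png',cv2.resize(a,None,fx=3.6,fy=3.5,interpolation=cv2.INTER_CUBIC))
cv2.imwrite('pics/c1.png',cv2.resize(b[50:160],None,fx=4,fy=4,interpolation=cv2.INTER_CUBIC))
from h import *
S=lambda u,v,z:onz(ps,u,v,z).round(3)
ps=eyes.camera_params('scene');pd=eyes.camera_params('side')
print('base',S(425,140,0))
# black masks for cases
for n,p in(('scene',ps),('side',pd)):
    im=cv2.imread(f'pics/{n}0.png'); m=(im.max(2)<60).astype('uint8')
    cn,_=cv2.findContours(m,cv2.RETR_EXTERNAL,cv2.CHAIN_APPROX_NONE)
    for c in cn:
        if 60<cv2.contourArea(c)<3000:
            M=cv2.moments(c);u,v=M['m10']/M['m00'],M['m01']/M['m00']
            q=onz(p,u,v,.025)
            # rect in world at z .025
            W=np.array([onz(p,*x[0],.025)[:2] for x in c]).astype('float32')*1000
            print(n,int(u),int(v),q.round(3),cv2.minAreaRect(W))
E
```

```text
base [-0.005  0.004  0.   ]
scene 613 390 [0.327 0.928 0.025] ((338.659912109375, 927.0672607421875), (51.35752487182617, 204.98121643066406), 60.54121780395508)
scene 196 221 [ 0.922 -0.237  0.025] ((922.5700073242188, -253.20315551757812), (19.650131225585938, 268.1307373046875), 0.07431761175394058)
scene 387 190 [0.316 0.094 0.025] ((315.6307678222656, 93.42062377929688), (64.5219955444336, 23.354705810546875), 31.088624954223633)
scene 286 195 [ 0.616 -0.126  0.025] ((614.7369995117188, -126.71247863769531), (66.00443267822266, 139.08547973632812), 73.53876495361328)
scene 285 150 [ 0.486 -0.304  0.025] ((484.46136474609375, -303.80859375), (70.81190490722656, 142.46768188476562), 72.59608459472656)
scene 224 105 [ 0.535 -0.686  0.025] ((533.5034790039062, -686.612548828125), (84.9845962524414, 134.03860473632812), 88.94255065917969)
scene 615 99 [-0.814  0.395  0.025] ((-808.485107421875, 401.5418395996094), (400.1251220703125, 45.03801727294922), 6.242710113525391)
scene 431 129 [-0.047 -0.008  0.025] ((-130.89683532714844, -65.0733642578125), (417.67974853515625, 204.34201049
[... 1223 characters left out ...]
.5405883789062), 1.082756519317627)
side 368 123 [0.938 0.85  0.025] ((911.7879638671875, 815.56640625), (184.54415893554688, 194.62814331054688), 75.09984588623047)
side 354 83 [0.975 1.5   0.025] ((993.9044189453125, 1774.36572265625), (1595.2559814453125, 555.3222045898438), 85.9582290649414)
side 108 52 [-1.039  2.756  0.025] ((-1129.6627197265625, 2952.4248046875), (212.5819854736328, 1945.8482666015625), 22.76287078857422)
side 88 20 [-2.042  4.774  0.025] ((-2098.51806640625, 4893.908203125), (69.5574951171875, 1823.210693359375), 24.337242126464844)
side 157 57 [-0.533  2.471  0.025] ((-1037.2640380859375, 4076.084228515625), (79.17534637451172, 6629.80615234375), 17.980302810668945)
```

View pics/c0.png

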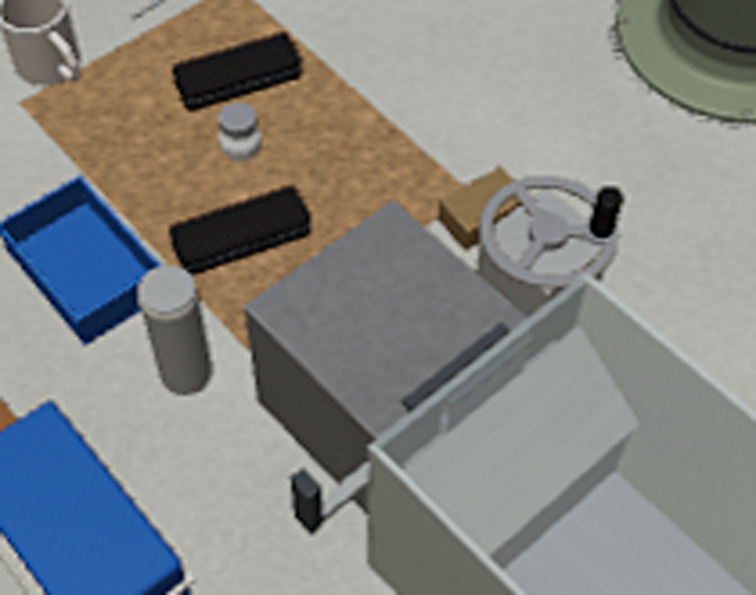

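View pics/c1.png

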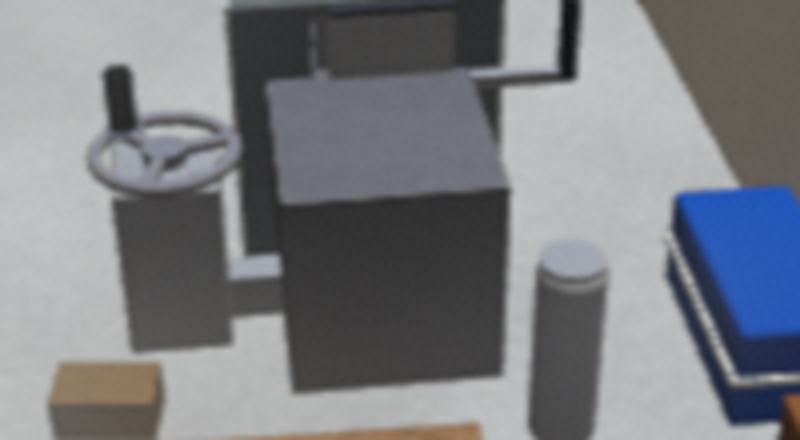

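```bash
python3 - <<'E'
from h import *
ps=eyes.camera_params('scene');pd=eyes.camera_params('side')
def tri(a,b):
    o1,d1=ray(ps,*a);o2,d2=ray(pd,*b)
    t=np.linalg.lstsq(np.c_[d1,-d2],o2-o1,rcond=None)[0]; A=o1+t[0]*d1;B=o2+t[1]*d2
    return ((A+B)/2).round(4),np.linalg.norm(A-B).round(4)
print('handle top',tri((388.9,184.9),(254.5,157.5)),onz(ps,388.9,184.9,.224),onz(pd,254.5,157.5,.224))
fl=[onz(ps,328.3,188.6,.18),onz(pd,295,190.5,.18)]; fr=[onz(ps,288.6,218.6,.18),onz(pd,352,186.75,.18)]
print('fl',fl,'fr',fr); print('bl',onz(pd,291.75,160.75,.18),'br',onz(pd,342,157.5,.18))
print('rim',onz(ps,372.5,195.7,.168),onz(pd,265.75,178.25,.168))
FL=np.mean(fl,0)[:2];FR=np.mean(fr,0)[:2]
th=np.arctan2(*(FR-FL)[::-1]); ex=np.array([np.cos(th),np.sin(th)]);ey=np.array([-ex[1],ex[0]])
O=(FL+FR)/2+.19*ey; print('yaw',th,np.linalg.norm(FR-FL),'sill',O,'hub',O-.17*ex-.08*ey)
E
```

```text
handle top (array([0.4279, 0.1603, 0.224 ]), np.float64(0.0052)) [0.42479204 0.16019764 0.224     ] [0.43039494 0.15731077 0.224     ]
fl [array([0.55323652, 0.03006788, 0.18      ]), array([0.54942423, 0.02191484, 0.18      ])] fr [array([0.71617661, 0.03776781, 0.18      ]), array([0.71561142, 0.02378381, 0.18      ])]
bl [0.545127   0.20510201 0.18      ] br [0.71213963 0.20819876 0.18      ]
rim [0.45833176 0.13374827 0.168     ] [0.46114806 0.12176139 0.168     ]
yaw 0.02906539884942889 0.16463317098523317 sill [0.62809055 0.21830334] hub [0.46048725 0.1333967 ]
```

```bash
python3 -m jog '[{"delta_pos":[0,0,60],"spin":0,"claw":0},{"delta_pos":[80,100,130],"spin":0,"claw":0},{"delta_pos":[230,350,150],"spin":0,"claw":0},{"delta_pos":[230,350,150],"spin":0,"claw":0},{"delta_pos":[230,350,150],"spin":0,"claw":0},{"delta_pos":[230,350,150],"spin":0,"claw":0},{"delta_pos":[230,350,150],"spin":0,"claw":0},{"delta_pos":[230,350,150],"spin":0,"claw":0}]' 40
python3 -c "
from h import *
o=bot.observe();print(o['qpos'].round(2),o['position'],o['tool_rot'])"
```

```text
clock: 0.95
position: [0.3653, -0.3157, 0.3654]
tool_rot: [-3.141, 0.0, 0.291]
force: [2.1, -0.8, -0.8]
grip_width: 0.0855
[ 0.76  0.17 -0.2   1.76  0.03  1.21 -0.73] [ 0.36532618 -0.31573683  0.36535022] [-3.14099092e+00  1.32988287e-04  2.90642183e-01]
```

```bash
R='{"delta_pos":[62,450,0],"spin":1.3,"claw":0}'; python3 -m jog '[{"delta_pos":[62,450,0],"spin":1.3,"claw":0},{"delta_pos":[62,450,0],"spin":1.3,"claw":0},{"delta_pos":[62,450,0],"spin":1.3,"claw":0},{"delta_pos":[62,450,0],"spin":1.3,"claw":0},{"delta_pos":[62,450,0],"spin":1.3,"claw":0},{"delta_pos":[62,450,0],"spin":1.3,"claw":0},{"delta_pos":[62,450,0],"spin":1.3,"claw":0},{"delta_pos":[62,450,0],"spin":1.3,"claw":0}]'
python3 -m jog '[{"delta_pos":[0,50,0],"spin":0.2,"claw":0},{"delta_pos":[0,50,0],"spin":0.27,"claw":0},{"delta_pos":[0,50,0],"spin":0.27,"claw":0}]'
python3 -c "
from h import *
o=bot.observe();print(o['qpos'].round(2),o['position'],o['tool_rot']);p,im=snap('wrist','w1.png');print(p)
c=lambda X:att(p).T@(np.array(X)-p['origin'])
for n,X in dict(top=[.428,.159,.224],hub=[.46,.132,.168],sill=[.628,.218,.18],fl=[.5487,.026,.18]).items():
    q=c(X);r=np.hypot(q[0],q[1]);t=np.arctan2(r,-q[2]);print(n,p['cx']+p['fx']*t*q[0]/r,p['cy']-p['fx']*t*q[1]/r)
"
```

```text
clock: 1.75
position: [0.4193, 0.0805, 0.3655]
tool_rot: [3.141, 0.0, 1.497]
force: [2.5, -0.9, 0.1]
grip_width: 0.0854
clock: 2.05
position: [0.419, 0.1315, 0.3653]
tool_rot: [-3.141, 0.0, 1.771]
force: [0.6, -0.6, -0.5]
grip_width: 0.0857
[ 0.23  0.13 -0.74  1.84  0.09  1.21 -0.34] [0.41904707 0.13150843 0.36533693] [-3.14119023e+00  8.31724425e-05  1.77148189e+00]
{'fx': 309.70691628693146, 'fy': 309.70691628693146, 'cx': 318.0386704816101, 'cy': 196.42346597344041, 'origin': array([0.40178626, 0.21493855, 0.50787217]), 'attitude': array([-0.33365319,  0.00060365,  0.20208584])}
top 333.6760862494839 157.69894436199695
hub 353.5861391390069 175.85100145272204
sill 502.6747539257823 140.58438391754905
fl 400.8340859806291 270.79261713201413
```

View pics/w1.png

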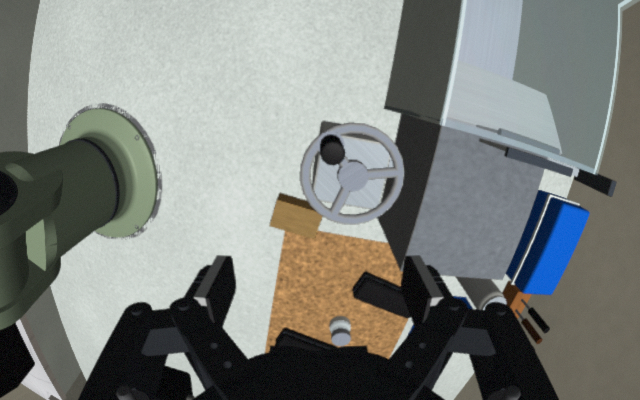

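```bash
python3 - <<'E'
from h import *
p=eyes.camera_params('wrist'); im=cv2.imread('pics/w1.png')
m=(im.max(2)<45).astype('uint8'); m[:125]=0;m[175:]=0;m[:,:310]=0;m[:,365:]=0
n,l,s,c=cv2.connectedComponentsWithStats(m);print(s,c)
f=lambda u,v,z:onz(p,u,v,z,True).round(4)
print('top',f(333,148,.224),'hub',f(352,174.5,.172),'fl',f(404,275,.18),'fr',f(508,278,.18),'bl',f(438,113,.18))
E
```

```text
[[     0      0    640    400 255669]
 [   321    135     23     29    331]] [[319.48643754 199.5648084 ]
 [329.97583082 149.44108761]]
top [0.4259 0.1666 0.224 ] hub [0.4574 0.1325 0.172 ] fl [0.5546 0.018  0.18  ] fr [0.7254 0.0312 0.18  ] bl [0.5351 0.2231 0.18  ]
```

```bash
python3 -m jog '[{"delta_pos":[7,33,-50],"spin":0,"claw":0},{"delta_pos":[7,33,-100],"spin":0,"claw":0},{"delta_pos":[7,33,-130],"spin":0,"claw":0},{"delta_pos":[7,33,-155],"spin":0,"claw":0},{"delta_pos":[7,33,-176],"spin":0,"claw":0},{"delta_pos":[7,33,-176],"spin":0,"claw":0},{"delta_pos":[7,33,-176],"spin":0,"claw":0}]'
python3 -m jog '[{"delta_pos":[0,0,0],"spin":0,"claw":1},{"delta_pos":[0,0,0],"spin":0,"claw":1},{"delta_pos":[0,0,0],"spin":0,"claw":1},{"delta_pos":[0,0,0],"spin":0,"claw":1},{"delta_pos":[0,0,0],"spin":0,"claw":1},{"delta_pos":[0,0,0],"spin":0,"claw":1}]' 40
```

```text
clock: 2.8
position: [0.4266, 0.1626, 0.1898]
tool_rot: [-3.141, 0.001, 1.761]
force: [0.2, 0.3, 0.8]
grip_width: 0.0859
clock: 3.4
position: [0.4266, 0.1626, 0.1902]
tool_rot: [-3.141, 0.001, 1.761]
force: [-1.9, -1.5, 9.2]
grip_width: 0.0229
```

```bash
python3 -m jog '[{"delta_pos":[-7,-9.5,0],"spin":0,"claw":1},{"delta_pos":[-11.3,-20.4,0],"spin":0,"claw":1},{"delta_pos":[-12.6,-32,0],"spin":0,"claw":1},{"delta_pos":[-11,-43.7,0],"spin":0,"claw":1},{"delta_pos":[-6.2,-54.5,0],"spin":0,"claw":1},{"delta_pos":[1,-63.7,0],"spin":0,"claw":1},{"delta_pos":[1,-63.7,0],"spin":0,"claw":1}]'
```

```text
clock: 4.1
position: [0.4289, 0.0981, 0.1904]
tool_rot: [3.14, 0.0, 1.759]
force: [6.3, 3.2, -5.2]
grip_width: 0.023
```

```bash
python3 -m jog '[{"delta_pos":[16.9,-9.6,0],"spin":0,"claw":1},{"delta_pos":[36.4,-11.2,0],"spin":0,"claw":1},{"delta_pos":[54.6,-4.3,0],"spin":0,"claw":1},{"delta_pos":[68.3,9.6,0],"spin":0,"claw":1},{"delta_pos":[74.8,27.9,0],"spin":0,"claw":1},{"delta_pos":[72.9,47.3,0],"spin":0,"claw":1},{"delta_pos":[63,64,0],"spin":0,"claw":1},{"delta_pos":[47,75,0],"spin":0,"claw":1}]'
```

```text
clock: 4.9
position: [0.4762, 0.1733, 0.1904]
tool_rot: [3.139, 0.0, 1.759]
force: [0.5, -8.2, 3.0]
grip_width: 0.0227
```

```bash
python3 -m jog '[{"delta_pos":[-19.5,3.1,0],"spin":0,"claw":1},{"delta_pos":[-38.2,-2.1,0],"spin":0,"claw":1},{"delta_pos":[-53,-14.7,0],"spin":0,"claw":1},{"delta_pos":[-61.1,-32.4,0],"spin":0,"claw":1},{"delta_pos":[-60.9,-51.9,0],"spin":0,"claw":1},{"delta_pos":[-60.9,-51.9,0],"spin":0,"claw":1}]'; python3 -c "
from h import *
p,im=snap('side','s2.png');a=im[90:220,225:405];q,im=snap('scene','sc2.png');b=im[170:300,270:450]
cv2.imwrite('pics/c2.png',cv2.resize(np.hstack([a,b]),None,fx=2.2,fy=3,interpolation=cv2.INTER_CUBIC))"
```

```text
clock: 5.5
position: [0.4158, 0.1187, 0.1905]
tool_rot: [3.138, 0.001, 1.756]
force: [5.1, -2.4, -3.5]
grip_width: 0.023
```

View pics/c2.png

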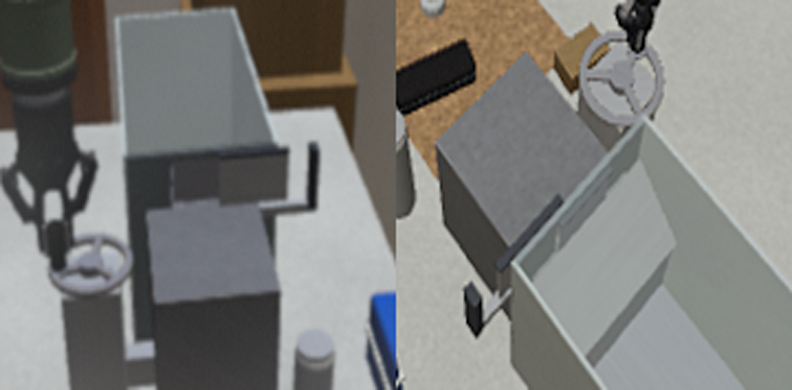

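```bash
python3 -m jog '[{"delta_pos":[9.6,-17,0],"spin":0,"claw":1},{"delta_pos":[25.4,-28.5,0],"spin":0,"claw":1},{"delta_pos":[44.5,-32.2,0],"spin":0,"claw":1},{"delta_pos":[63.4,-27.5,0],"spin":0,"claw":1},{"delta_pos":[78.5,-15.2,0],"spin":0,"claw":1},{"delta_pos":[87.1,2.3,0],"spin":0,"claw":1},{"delta_pos":[87.4,21.8,0],"spin":0,"claw":1},{"delta_pos":[87.4,21.8,0],"spin":0,"claw":1}]'
```

```text
clock: 6.4
position: [0.5034, 0.1399, 0.1902]
tool_rot: [3.14, 0.005, 1.756]
force: [5.9, -20.9, 4.5]
grip_width: 0.0227
```

```bash
python3 -m jog '[{"delta_pos":[-0.7,3,0],"spin":0,"claw":1},{"delta_pos":[-1.5,5.5,0],"spin":0,"claw":1},{"delta_pos":[-1.5,5.5,0],"spin":0,"claw":1}]'; python3 -c "
from h import *
p,im=snap('side','s3.png');a=im[90:220,225:405];q,im=snap('scene','sc3.png');b=im[170:300,270:450]
cv2.imwrite('pics/c3.png',cv2.resize(np.hstack([a,b]),None,fx=2.2,fy=3,interpolation=cv2.INTER_CUBIC))"
```

```text
clock: 6.7
position: [0.5031, 0.1411, 0.1902]
tool_rot: [3.14, 0.01, 1.753]
force: [10.9, -23.2, 3.2]
grip_width: 0.0225
```

View pics/c3.png

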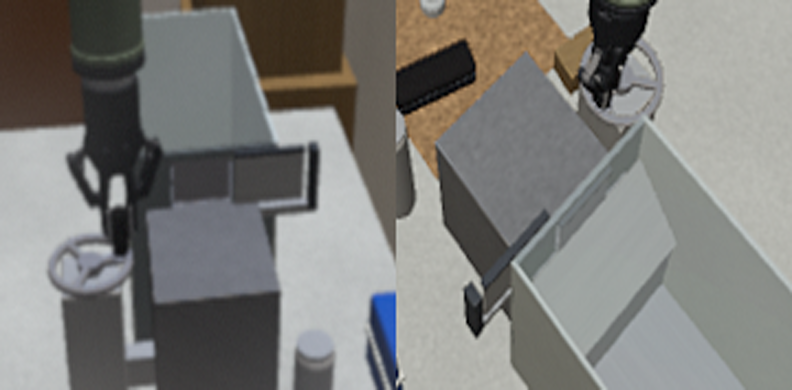

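```bash
python3 -m jog '[{"delta_pos":[0,0,0],"spin":0,"claw":0},{"delta_pos":[0,0,0],"spin":0,"claw":0},{"delta_pos":[0,0,0],"spin":0,"claw":0},{"delta_pos":[0,0,50],"spin":0,"claw":0},{"delta_pos":[0,0,100],"spin":0,"claw":0},{"delta_pos":[0,0,150],"spin":0,"claw":0},{"delta_pos":[20,-40,170],"spin":0.15,"claw":0},{"delta_pos":[60,-80,170],"spin":0.3,"claw":0}]'
python3 -m jog '[{"delta_pos":[60,-200,-10],"spin":0.8,"claw":0},{"delta_pos":[60,-200,-10],"spin":0.8,"claw":0},{"delta_pos":[60,-200,-10],"spin":0.8,"claw":0},{"delta_pos":[60,-200,-10],"spin":0.8,"claw":0},{"delta_pos":[60,-200,-10],"spin":0.8,"claw":0},{"delta_pos":[60,-200,-10],"spin":0.8,"claw":0}]'
python3 - <<'E'
from h import *
p,im=snap('wrist','w4.png')
m=(im.max(2)<50).astype('uint8')
for c in cv2.findContours(m,cv2.RETR_EXTERNAL,cv2.CHAIN_APPROX_NONE)[0]:
    if cv2.contourArea(c)>800:
        W=np.array([onz(p,*x[0],.03,True)[:2] for x in c]).astype('float32')*1000
        print(cv2.boundingRect(c),cv2.contourArea(c),cv2.minAreaRect(W))
E
```

```text
clock: 7.6
position: [0.5556, 0.0702, 0.3638]
tool_rot: [3.135, 0.012, 2.046]
force: [1.4, 1.0, -0.1]
grip_width: 0.0855
clock: 8.2
position: [0.6158, -0.1331, 0.3527]
tool_rot: [3.135, 0.011, 2.848]
force: [-0.6, 0.8, -0.8]
grip_width: 0.0852
(79, 257, 479, 143) 29433.0 ((1165.6588134765625, -275.88671875), (1913.3798828125, 747.749755859375), 72.37073516845703)
(40, 191, 49, 67) 1622.0 ((598.6028442382812, -698.1925048828125), (136.9118194580078, 114.3747787475586), 0.0031039651948958635)
(402, 73, 66, 136) 4241.5 ((669.5474243164062, 56.303497314453125), (243.28941345214844, 65.73898315429688), 1.7204318046569824)
(170, 59, 36, 86) 2600.0 ((483.0316467285156, -304.3008728027344), (57.13734436035156, 136.03860473632812), 72.98915100097656)
(519, 24, 89, 67) 2268.0 ((578.4017333984375, 375.0185241699219), (140.66017150878906, 236.87020874023438), 3.127436399459839)
(0, 0, 64, 62) 2660.0 ((160.82147216796875, -643.7252807617188), (273.6475830078125, 142.0537872314453), 54.19799041748047)
```

View pics/w4.png

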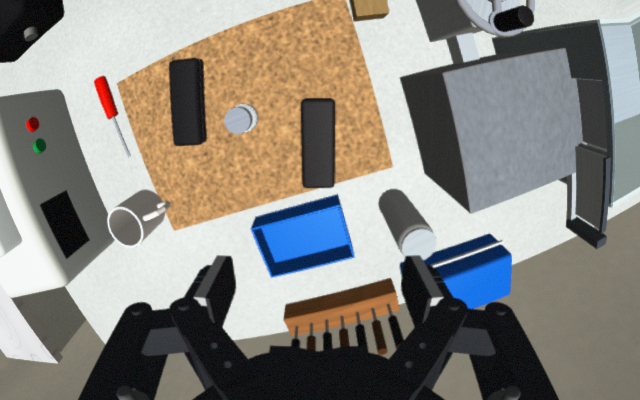

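```bash
python3 - <<'E'
from h import *
p=eyes.camera_params('wrist'); im=cv2.imread('pics/w4.png')
m=(im.max(2)<75).astype('uint8')[90:195,295:342]
c=max(cv2.findContours(m,cv2.RETR_EXTERNAL,cv2.CHAIN_APPROX_NONE)[0],key=cv2.contourArea)+[295,90]
W=np.array([onz(p,*x[0],.036,True)[:2] for x in c]).astype('float32')*1000
print(cv2.minAreaRect(W))
f=lambda u,v,z=.18:onz(p,u,v,z,True).round(4)
FL,BL,FR=f(444,72),f(566,48),f(470,212);print(FL,BL,FR,f(582,139))
E
```

```text
((610.47900390625, -127.23332977294922), (49.250640869140625, 136.7967987060547), 74.10273742675781)
[0.546  0.0289 0.18  ] [0.5399 0.2185 0.18  ] [0.7127 0.033  0.18  ] [0.6642 0.2313 0.18  ]
```

```bash
python3 -m jog '[{"delta_pos":[-5,6,-50],"spin":0,"claw":0},{"delta_pos":[-5,6,-100],"spin":0,"claw":0},{"delta_pos":[-5,6,-150],"spin":0,"claw":0},{"delta_pos":[-5,6,-200],"spin":0,"claw":0},{"delta_pos":[-5,6,-250],"spin":0,"claw":0},{"delta_pos":[-5,6,-290],"spin":0,"claw":0},{"delta_pos":[-5,6,-315],"spin":0,"claw":0},{"delta_pos":[-5,6,-315],"spin":0,"claw":0}]'
python3 -m jog '[{"delta_pos":[0,0,-15],"spin":0,"claw":0},{"delta_pos":[0,0,-32],"spin":0,"claw":0},{"delta_pos":[0,0,-32],"spin":0,"claw":0},{"delta_pos":[0,0,-32],"spin":0,"claw":1},{"delta_pos":[0,0,-32],"spin":0,"claw":1},{"delta_pos":[0,0,-32],"spin":0,"claw":1},{"delta_pos":[0,0,-32],"spin":0,"claw":1},{"delta_pos":[0,0,-32],"spin":0,"claw":1}]' 70
```

```text
clock: 9.05
position: [0.6087, -0.1239, 0.035]
tool_rot: [3.135, 0.006, 2.853]
force: [-0.8, -0.1, 0.8]
grip_width: 0.0853
clock: 9.85
position: [0.6092, -0.1242, 0.0039]
tool_rot: [3.135, 0.007, 2.853]
force: [-1.0, -0.4, 8.1]
grip_width: 0.0512
```

```bash
python3 -m jog '[{"delta_pos":[0,0,30],"spin":0,"claw":1},{"delta_pos":[0,0,70],"spin":0,"claw":1},{"delta_pos":[0,0,115],"spin":0,"claw":1},{"delta_pos":[0,0,160],"spin":0,"claw":1},{"delta_pos":[0,0,205],"spin":0,"claw":1},{"delta_pos":[0,0,240],"spin":0,"claw":1},{"delta_pos":[0,0,240],"spin":-0.1,"claw":1},{"delta_pos":[0,0,240],"spin":-0.2,"claw":1}]'
python3 -m jog '[{"delta_pos":[10,60,0],"spin":-0.15,"claw":1},{"delta_pos":[20,110,0],"spin":-0.3,"claw":1},{"delta_pos":[20,160,0],"spin":-0.45,"claw":1},{"delta_pos":[20,190,0],"spin":-0.6,"claw":1},{"delta_pos":[20,190,0],"spin":-0.75,"claw":1},{"delta_pos":[20,190,0],"spin":-0.9,"claw":1},{"delta_pos":[20,190,0],"spin":-1.05,"claw":1},{"delta_pos":[20,190,0],"spin":-1.05,"claw":1}]'
```

```text
clock: 10.65
position: [0.6095, -0.1244, 0.2454]
tool_rot: [3.134, 0.009, 2.649]
force: [-0.6, 0.3, -3.4]
grip_width: 0.0509
clock: 11.45
position: [0.6293, 0.0659, 0.2457]
tool_rot: [3.134, 0.01, 1.596]
force: [0.3, -0.7, -2.1]
grip_width: 0.0512
```

```bash
python3 -m jog '[{"delta_pos":[1,25,-20],"spin":0.01,"claw":1},{"delta_pos":[1,30,-40],"spin":0.01,"claw":1},{"delta_pos":[1,32,-52],"spin":0.01,"claw":1},{"delta_pos":[1,32,-58],"spin":0.01,"claw":1},{"delta_pos":[1,32,-58],"spin":0.01,"claw":1}]'; python3 -c "
from h import *
p,im=snap('side','s5.png');a=im[120:220,250:400];q,im=snap('scene','sc5.png');b=im[150:280,260:440]
cv2.imwrite('pics/c5.png',np.hstack([cv2.resize(x,(400,360),interpolation=cv2.INTER_CUBIC) for x in (a,b)]))"
```

```text
clock: 11.95
position: [0.6302, 0.0971, 0.1873]
tool_rot: [3.135, 0.01, 1.606]
force: [-0.4, 0.3, -1.9]
grip_width: 0.0513
```

View pics/c5.png

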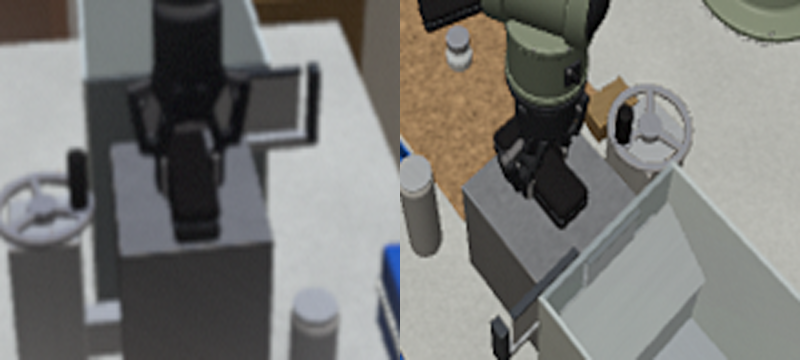

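```bash
python3 -m jog '[{"delta_pos":[-0.5,15,-1],"spin":0,"claw":1},{"delta_pos":[-1,30,-1],"spin":0,"claw":1},{"delta_pos":[-1.5,45,-1],"spin":0,"claw":1},{"delta_pos":[-2,58,-1],"spin":0,"claw":1},{"delta_pos":[-2,65,-1],"spin":0,"claw":1},{"delta_pos":[-2,65,-1],"spin":0,"claw":1}]'
```

```text
clock: 12.65
position: [0.6284, 0.1638, 0.1873]
tool_rot: [3.134, 0.009, 1.607]
force: [-1.0, -1.6, -2.6]
grip_width: 0.0511
```

```bash
python3 -m jog '[{"delta_pos":[0,0,-3],"spin":0,"claw":1},{"delta_pos":[0,0,-5],"spin":0,"claw":1},{"delta_pos":[0,0,-5],"spin":0,"claw":0},{"delta_pos":[0,0,-5],"spin":0,"claw":0},{"delta_pos":[0,0,-3],"spin":0,"claw":0},{"delta_pos":[0,0,30],"spin":0,"claw":0},{"delta_pos":[0,0,65],"spin":0,"claw":0},{"delta_pos":[0,0,65],"spin":0,"claw":0}]'
python3 -m jog '[{"delta_pos":[1,-45,0],"spin":0,"claw":1},{"delta_pos":[3,-90,0],"spin":0,"claw":1},{"delta_pos":[4,-115,0],"spin":0,"claw":1},{"delta_pos":[4,-115,0],"spin":0,"claw":1},{"delta_pos":[4,-115,-20],"spin":0,"claw":1},{"delta_pos":[4,-115,-50],"spin":0,"claw":1},{"delta_pos":[4,-115,-50],"spin":0,"claw":1}]'
```

```text
clock: 13.45
position: [0.6301, 0.1644, 0.2569]
tool_rot: [3.128, 0.008, 1.607]
force: [0.2, 0.1, -0.5]
grip_width: 0.0855
clock: 14.15
position: [0.6323, 0.0496, 0.2036]
tool_rot: [3.133, 0.008, 1.607]
force: [-0.4, -0.7, -0.4]
grip_width: -0.0002
```

```bash
python3 -m jog '[{"delta_pos":[-2,25,-5],"spin":0,"claw":1},{"delta_pos":[-2,45,-5],"spin":0,"claw":1},{"delta_pos":[-3,65,-5],"spin":0,"claw":1},{"delta_pos":[-3,85,-5],"spin":0,"claw":1},{"delta_pos":[-4,105,-5],"spin":0,"claw":1},{"delta_pos":[-5,125,-5],"spin":0,"claw":1},{"delta_pos":[-5,140,-5],"spin":0,"claw":1},{"delta_pos":[-5,140,-5],"spin":0,"claw":1}]'
python3 -m jog '[{"delta_pos":[0,4,0],"spin":0,"claw":1},{"delta_pos":[0,-20,0],"spin":0,"claw":1},{"delta_pos":[0,-50,20],"spin":0,"claw":1},{"delta_pos":[0,-80,60],"spin":0,"claw":0},{"delta_pos":[0,-80,120],"spin":0,"claw":0},{"delta_pos":[0,-100,150],"spin":0,"claw":0}]'; python3 -c "
from h import *
p,im=snap('side','s6.png');a=im[90:330,225:425];q,im=snap('scene','sc6.png');b=im[130:370,220:540]
cv2.imwrite('pics/c6.png',np.hstack([cv2.resize(x,None,fx=f,fy=2,interpolation=cv2.INTER_CUBIC) for x,f in ((a,1.5),(b,1.5))]))"
```

```text
clock: 14.95
position: [0.6271, 0.1925, 0.1995]
tool_rot: [3.132, 0.006, 1.61]
force: [0.7, 0.5, -0.6]
grip_width: -0.0002
clock: 15.55
position: [0.6269, 0.0932, 0.3526]
tool_rot: [3.131, 0.005, 1.611]
force: [0.6, 0.8, 0.2]
grip_width: 0.0433
```

View pics/c6.png

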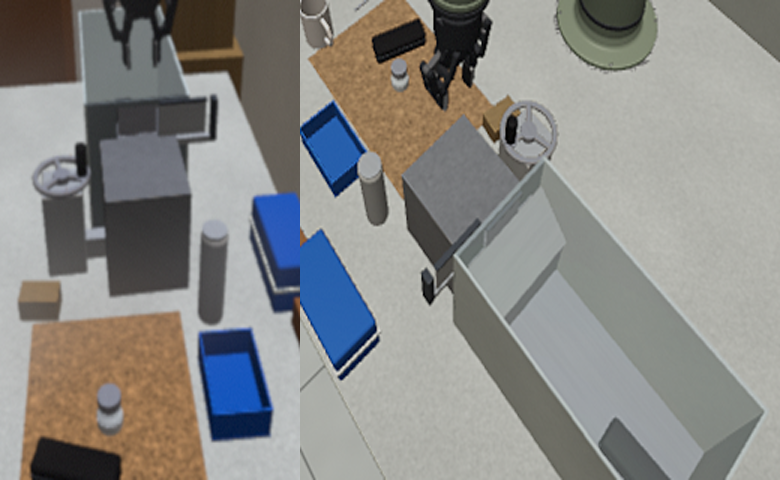

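```bash
python3 -m jog '[{"delta_pos":[-15,-40,10],"spin":0.14,"claw":0},{"delta_pos":[-140,-370,0],"spin":1.24,"claw":0},{"delta_pos":[-140,-370,0],"spin":1.24,"claw":0},{"delta_pos":[-140,-370,0],"spin":1.24,"claw":0},{"delta_pos":[-140,-370,0],"spin":1.24,"claw":0},{"delta_pos":[-140,-370,0],"spin":1.24,"claw":0},{"delta_pos":[-140,-370,0],"spin":1.24,"claw":0},{"delta_pos":[-140,-370,0],"spin":1.24,"claw":0}]'
python3 -m jog '[{"delta_pos":[0,0,0],"spin":0.1,"claw":0},{"delta_pos":[0,0,0],"spin":0.1,"claw":0}]'
python3 - <<'E'
from h import *
p,im=snap('wrist','w7.png')
m=(im.max(2)<65).astype('uint8')
for c in cv2.findContours(m,cv2.RETR_EXTERNAL,cv2.CHAIN_APPROX_NONE)[0]:
    if cv2.contourArea(c)>1500:
        W=np.array([onz(p,*x[0],.036,True)[:2] for x in c]).astype('float32')*1000
        print(cv2.boundingRect(c),cv2.contourArea(c),cv2.minAreaRect(W))
E
```

```text
clock: 16.45
position: [0.5012, -0.248, 0.3568]
tool_rot: [3.125, 0.007, 2.699]
force: [1.9, -0.3, -0.3]
grip_width: 0.0852
clock: 16.65
position: [0.5003, -0.2497, 0.3566]
tool_rot: [3.125, 0.006, 2.798]
force: [0.7, 1.0, 0.4]
grip_width: 0.0855
(78, 242, 481, 158) 32994.0 ((1042.9588623046875, -385.12109375), (1907.471435546875, 749.2610473632812), 68.17094421386719)
(256, 104, 38, 88) 2719.5 ((480.5754699707031, -306.069091796875), (51.07035827636719, 135.92825317382812), 72.99069213867188)
(473, 81, 167, 164) 10141.0 ((679.2328491210938, 273.6382141113281), (314.52569580078125, 522.1651000976562), 0.9658050537109375)
(0, 0, 111, 102) 6972.0 ((100.63162994384766, -656.4334106445312), (355.4331359863281, 218.84925842285156), 65.4389419555664)
```

View pics/w7.png

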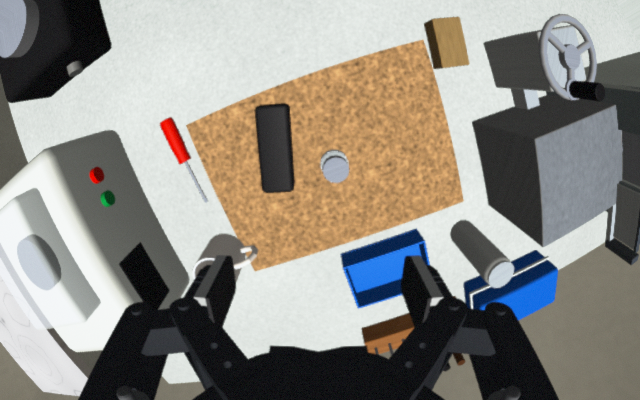

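```bash
python3 - <<'E'
from h import *
p=eyes.camera_params('wrist')
for u,v,z in((335,168,.055),(321,168,.05),(349,165,.05),(335,151,0.05)):
    q=onz(p,u,v,z,True); d=q[:2]-[.4806,-.306]; a=np.radians(73)
    print(q.round(3),'along jaw',d@[np.cos(a),np.sin(a)],'across',d@[-np.sin(a),np.cos(a)])
E
```

```text
[ 0.536 -0.228  0.055] along jaw 0.09073306793366558 across -0.030585586699128024
[ 0.531 -0.248  0.05 ] along jaw 0.07011334437366969 across -0.03081698586588127
[ 0.54  -0.207  0.05 ] along jaw 0.11221024732387419 across -0.028233045581456243
[ 0.513 -0.22   0.05 ] along jaw 0.09191892884867522 across -0.005940873807899762
```

```bash
python3 -m jog '[{"delta_pos":[-20,-56,-20],"spin":0.046,"claw":0.15},{"delta_pos":[-20,-56,-70],"spin":0.046,"claw":0.15},{"delta_pos":[-20,-56,-120],"spin":0.046,"claw":0.15},{"delta_pos":[-20,-56,-170],"spin":0.046,"claw":0.15},{"delta_pos":[-20,-56,-220],"spin":0.046,"claw":0.15},{"delta_pos":[-20,-56,-260],"spin":0.046,"claw":0.15},{"delta_pos":[-20,-56,-285],"spin":0.046,"claw":0.15},{"delta_pos":[-20,-56,-285],"spin":0.046,"claw":0.15}]'
```

```text
clock: 17.5
position: [0.48, -0.3022, 0.069]
tool_rot: [3.123, 0.002, 2.841]
force: [-0.3, 0.3, 1.0]
grip_width: 0.0723
```

```bash
python3 -m jog '[{"delta_pos":[0,-3,-20],"spin":0,"claw":0.15},{"delta_pos":[0,-3,-45],"spin":0,"claw":0.15},{"delta_pos":[0,-3,-64],"spin":0,"claw":0.15},{"delta_pos":[0,-3,-64],"spin":0,"claw":1},{"delta_pos":[0,-3,-64],"spin":0,"claw":1},{"delta_pos":[0,-3,-64],"spin":0,"claw":1},{"delta_pos":[0,-3,-64],"spin":0,"claw":1},{"delta_pos":[0,-3,-64],"spin":0,"claw":1}]' 70
python3 -m jog '[{"delta_pos":[0,0,30],"spin":0,"claw":1},{"delta_pos":[0,0,70],"spin":0,"claw":1},{"delta_pos":[0,0,115],"spin":0,"claw":1},{"delta_pos":[0,0,160],"spin":0,"claw":1},{"delta_pos":[0,0,205],"spin":0,"claw":1},{"delta_pos":[0,0,240],"spin":0,"claw":1},{"delta_pos":[0,0,250],"spin":-0.1,"claw":1},{"delta_pos":[0,0,250],"spin":-0.2,"claw":1}]'
```

```text
clock: 18.3
position: [0.4807, -0.3055, 0.0064]
tool_rot: [3.123, 0.004, 2.84]
force: [-1.1, 1.6, 10.7]
grip_width: 0.0507
clock: 19.1
position: [0.4813, -0.3058, 0.2591]
tool_rot: [3.124, 0.007, 2.636]
force: [-0.3, -0.9, -3.7]
grip_width: 0.051
```

```bash
python3 -m jog '[{"delta_pos":[18,45,0],"spin":-0.14,"claw":1},{"delta_pos":[149,371,0],"spin":-1.03,"claw":1},{"delta_pos":[149,371,0],"spin":-1.03,"claw":1},{"delta_pos":[149,371,0],"spin":-1.03,"claw":1},{"delta_pos":[149,371,0],"spin":-1.03,"claw":1},{"delta_pos":[149,371,0],"spin":-1.03,"claw":1},{"delta_pos":[149,371,0],"spin":-1.03,"claw":1},{"delta_pos":[149,371,0],"spin":-1.03,"claw":1}]' 90
```

```text
clock: 19.9
position: [0.6204, 0.0411, 0.2599]
tool_rot: [3.123, 0.008, 1.6]
force: [0.6, -0.2, -0.9]
grip_width: 0.0509
```

```bash
python3 -m jog '[{"delta_pos":[10,30,0],"spin":0.005,"claw":1},{"delta_pos":[10,56,-20],"spin":0.005,"claw":1},{"delta_pos":[10,56,-50],"spin":0.005,"claw":1},{"delta_pos":[10,56,-69],"spin":0.005,"claw":1},{"delta_pos":[10,56,-70],"spin":0.005,"claw":1},{"delta_pos":[10,56,-70],"spin":0.005,"claw":1}]'; python3 -c "
from h import *
p,im=snap('side','s8.png');a=im[120:220,250:400];q,im=snap('scene','sc8.png');b=im[150:280,260:440]
cv2.imwrite('pics/c8.png',np.hstack([cv2.resize(x,(400,360),interpolation=cv2.INTER_CUBIC) for x in (a,b)]))"
```

```text
clock: 20.5
position: [0.6305, 0.0971, 0.1907]
tool_rot: [3.123, 0.007, 1.604]
force: [0.1, 0.2, -2.0]
grip_width: 0.0505
```

View pics/c8.png

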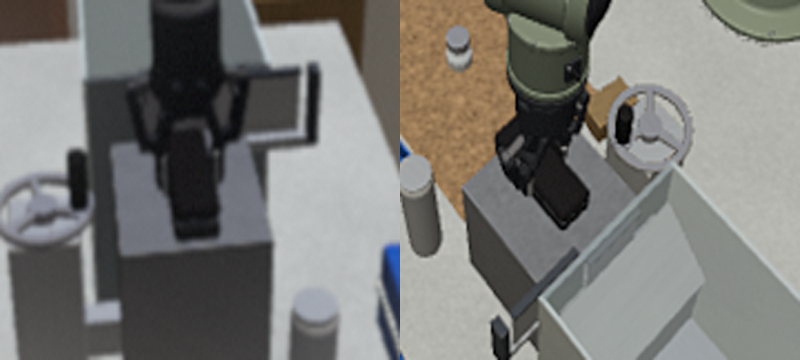

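Same situation as before: case held straight, mid-sill. Insert, release and push likewise.

```bash
python3 -m jog '[{"delta_pos":[-0.5,15,-1],"spin":0,"claw":1},{"delta_pos":[-1,30,-1],"spin":0,"claw":1},{"delta_pos":[-1.5,45,-1],"spin":0,"claw":1},{"delta_pos":[-2,58,-1],"spin":0,"claw":1},{"delta_pos":[-2,66,-1],"spin":0,"claw":1},{"delta_pos":[-2,66,-1],"spin":0,"claw":1}]'
python3 -m jog '[{"delta_pos":[0,0,-3],"spin":0,"claw":1},{"delta_pos":[0,0,-6],"spin":0,"claw":1},{"delta_pos":[0,0,-6],"spin":0,"claw":0},{"delta_pos":[0,0,-6],"spin":0,"claw":0},{"delta_pos":[0,0,-3],"spin":0,"claw":0},{"delta_pos":[0,0,30],"spin":0,"claw":0},{"delta_pos":[0,0,65],"spin":0,"claw":0},{"delta_pos":[0,0,65],"spin":0,"claw":0}]'
python3 -m jog '[{"delta_pos":[1,-45,0],"spin":0,"claw":1},{"delta_pos":[3,-90,0],"spin":0,"claw":1},{"delta_pos":[4,-115,0],"spin":0,"claw":1},{"delta_pos":[4,-115,0],"spin":0,"claw":1},{"delta_pos":[4,-115,-20],"spin":0,"claw":1},{"delta_pos":[4,-115,-55],"spin":0,"claw":1},{"delta_pos":[4,-115,-55],"spin":0,"claw":1}]'
```

```text
clock: 21.2
position: [0.6286, 0.1647, 0.1904]
tool_rot: [3.121, 0.007, 1.606]
force: [0.7, -1.6, -2.4]
grip_width: 0.0506
clock: 22.0
position: [0.6303, 0.1652, 0.26]
tool_rot: [3.115, 0.005, 1.605]
force: [0.5, -0.4, -1.2]
grip_width: 0.0854
clock: 22.7
position: [0.6323, 0.0504, 0.2013]
tool_rot: [3.121, 0.005, 1.606]
force: [-0.6, 1.2, 0.4]
grip_width: -0.0
```

```bash
python3 -m jog '[{"delta_pos":[-2,25,-2],"spin":0,"claw":1},{"delta_pos":[-2,45,-2],"spin":0,"claw":1},{"delta_pos":[-3,65,-2],"spin":0,"claw":1},{"delta_pos":[-3,85,-2],"spin":0,"claw":1},{"delta_pos":[-4,105,-2],"spin":0,"claw":1},{"delta_pos":[-5,125,-2],"spin":0,"claw":1},{"delta_pos":[-5,140,-2],"spin":0,"claw":1},{"delta_pos":[-5,144,-2],"spin":0,"claw":1}]'
python3 -m jog '[{"delta_pos":[0,2,0],"spin":0,"claw":1},{"delta_pos":[0,-20,0],"spin":0,"claw":1},{"delta_pos":[0,-50,20],"spin":0,"claw":1},{"delta_pos":[0,-80,60],"spin":0,"claw":0},{"delta_pos":[-20,-80,110],"spin":0,"claw":0},{"delta_pos":[-60,-80,140],"spin":0,"claw":0},{"delta_pos":[-110,-70,140],"spin":0,"claw":0},{"delta_pos":[-130,-60,140],"spin":0,"claw":0}]'; python3 -c "
from h import *
p,im=snap('side','s9.png');a=im[90:330,225:425];q,im=snap('scene','sc9.png');b=im[130:400,250:550]
w,im=snap('wrist','w9.png')
cv2.imwrite('pics/c9.png',np.hstack([cv2.resize(x,(390,500),interpolation=cv2.INTER_CUBIC) for x in (a,b)]))
m=(im.max(2)<45).astype('uint8'); m[260:]=0
n,l,s,c=cv2.connectedComponentsWithStats(m)
for i in range(1,n):
    if 100<s[i][4]<3000: print(s[i],c[i],onz(w,*c[i],.224,True))
"
```

```text
clock: 23.5
position: [0.6272, 0.1967, 0.2002]
tool_rot: [3.121, 0.004, 1.608]
force: [-0.8, -0.3, -0.2]
grip_width: 0.0003
clock: 24.3
position: [0.4947, 0.1359, 0.3418]
tool_rot: [3.118, 0.005, 1.607]
force: [1.5, 1.4, 1.0]
grip_width: 0.0722
[ 344  107   21  152 1973] [353.78053725 171.60466295] [0.5277247 0.1556527 0.224    ]
[559 126  32  23 238] [579.87815126 136.36554622] [0.7916248  0.21352075 0.224     ]
[ 46 182  46  76 333] [ 76.65765766 213.12912913] [0.22570198 0.10287026 0.224     ]
[311 182  24  36 649] [321.64560863 199.82126348] [0.5008099  0.12858346 0.224     ]
[ 12 214  11  29 212] [ 17.94339623 229.16037736] [0.0871198  0.07067815 0.224     ]
```

View pics/c9.png

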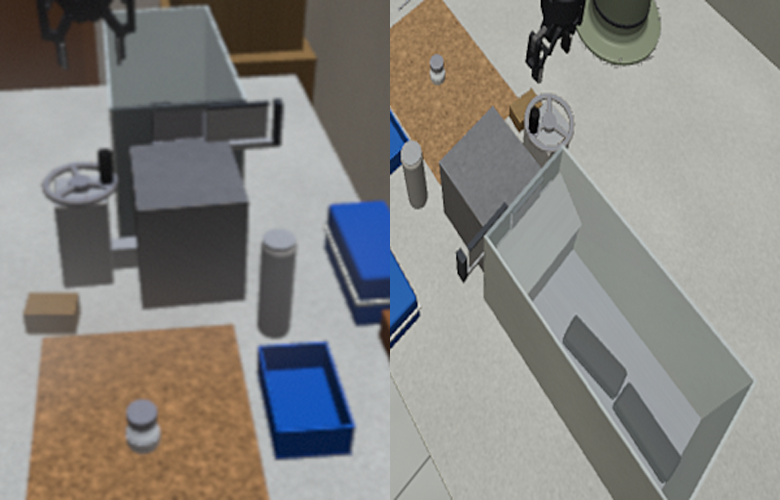

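```bash
python3 -m jog '[{"delta_pos":[8,5,-20],"spin":0,"claw":0},{"delta_pos":[8,5,-60],"spin":0,"claw":0},{"delta_pos":[8,5,-100],"spin":0,"claw":0},{"delta_pos":[8,5,-135],"spin":0,"claw":0},{"delta_pos":[8,5,-152],"spin":0,"claw":0},{"delta_pos":[8,5,-152],"spin":0,"claw":0}]'
python3 -m jog '[{"delta_pos":[0,0,0],"spin":0,"claw":1},{"delta_pos":[0,0,0],"spin":0,"claw":1},{"delta_pos":[0,0,0],"spin":0,"claw":1},{"delta_pos":[0,0,0],"spin":0,"claw":1},{"delta_pos":[0,0,0],"spin":0,"claw":1},{"delta_pos":[0,0,0],"spin":0,"claw":1}]' 40
```

```text
clock: 25.05
position: [0.5041, 0.1402, 0.187]
tool_rot: [3.123, 0.006, 1.607]
force: [-0.5, -0.3, 1.0]
grip_width: 0.0857
clock: 25.65
position: [0.5041, 0.1407, 0.1873]
tool_rot: [3.122, 0.005, 1.608]
force: [-0.9, 3.5, -1.3]
grip_width: 0.0003
```

```bash
python3 -c "
from h import *
w,im=snap('wrist','w10.png'); q,im2=snap('scene','sc10.png')
cv2.imwrite('pics/c10.png',np.hstack([cv2.resize(im[60:340,180:500],(400,350)),cv2.resize(im2[150:250,330:430],(350,350),interpolation=cv2.INTER_CUBIC)]))"
```

```text
(no output)
```

View pics/c10.png

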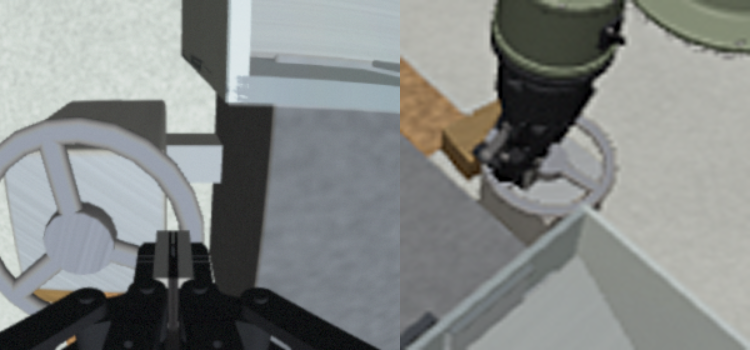

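```bash
python3 -m jog '[{"delta_pos":[0,0,45],"spin":0,"claw":1},{"delta_pos":[0,0,90],"spin":0,"claw":0},{"delta_pos":[0,10,130],"spin":0,"claw":0},{"delta_pos":[0,10,130],"spin":0,"claw":0},{"delta_pos":[0,10,130],"spin":0,"claw":0}]'; python3 -c "
from h import *
w,im=snap('wrist','w11.png');print(w['origin'],onz(w,318,199,.224,True))
cv2.imwrite('pics/c11.png',cv2.resize(im[100:260,220:420],None,fx=3,fy=3,interpolation=cv2.INTER_CUBIC))"
```

```text
clock: 26.25
position: [0.5044, 0.1505, 0.3178]
tool_rot: [3.121, 0.006, 1.608]
force: [-0.5, -1.0, -0.8]
grip_width: 0.0583
[0.4978424  0.23622268 0.45980427] [0.50589935 0.15103636 0.224     ]
```

View pics/c11.png

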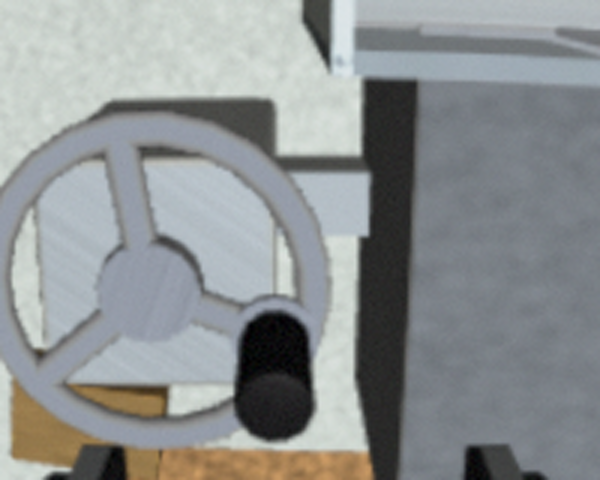

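```bash
python3 -c "
from h import *
w=eyes.camera_params('wrist')
print(onz(w,311.7,235,.224,True),onz(w,310.7,206,.175,True),onz(w,270,196.7,.174,True))"
```

```text
[0.50126561 0.11847734 0.224     ] [0.50004711 0.12574648 0.175     ] [0.45982382 0.13381642 0.174     ]
```

```bash
python3 -m jog '[{"delta_pos":[-3,-32,-20],"spin":0,"claw":0},{"delta_pos":[-3,-32,-60],"spin":0,"claw":0},{"delta_pos":[-3,-32,-90],"spin":0,"claw":0},{"delta_pos":[-3,-32,-115],"spin":0,"claw":0},{"delta_pos":[-3,-32,-129],"spin":0,"claw":0},{"delta_pos":[-3,-32,-129],"spin":0,"claw":0}]'
python3 -m jog '[{"delta_pos":[0,0,0],"spin":0,"claw":1},{"delta_pos":[0,0,0],"spin":0,"claw":1},{"delta_pos":[0,0,0],"spin":0,"claw":1},{"delta_pos":[0,0,0],"spin":0,"claw":1},{"delta_pos":[0,0,0],"spin":0,"claw":1},{"delta_pos":[0,0,0],"spin":0,"claw":1}]' 40
```

```text
clock: 26.9
position: [0.4995, 0.1174, 0.1851]
tool_rot: [3.128, 0.007, 1.608]
force: [0.3, -0.1, 1.1]
grip_width: 0.0855
clock: 27.5
position: [0.5006, 0.1175, 0.1861]
tool_rot: [3.125, 0.007, 1.607]
force: [4.0, -0.6, 5.5]
grip_width: 0.0228
```

```bash
python3 -m jog '[{"delta_pos":[-9.1,-17.3,0],"spin":0,"claw":1},{"delta_pos":[-25.4,-28,0],"spin":0,"claw":1},{"delta_pos":[-44.6,-30.9,0],"spin":0,"claw":1},{"delta_pos":[-63.3,-25.4,0],"spin":0,"claw":1},{"delta_pos":[-77.9,-12.5,0],"spin":0,"claw":1},{"delta_pos":[-85.7,5.4,0],"spin":0,"claw":1},{"delta_pos":[-85.2,24.9,0],"spin":0,"claw":1},{"delta_pos":[-76.5,42.3,0],"spin":0,"claw":1}]' 50
```

```text
clock: 28.3
position: [0.4224, 0.1603, 0.1863]
tool_rot: [3.127, 0.008, 1.608]
force: [-1.4, -4.4, 7.9]
grip_width: 0.023
```

```bash
python3 -m jog '[{"delta_pos":[17,11.6,0],"spin":0,"claw":1},{"delta_pos":[35.9,16.2,0],"spin":0,"claw":1},{"delta_pos":[55,12.3,0],"spin":0,"claw":1},{"delta_pos":[70.7,0.7,0],"spin":0,"claw":1},{"delta_pos":[80,-16.4,0],"spin":0,"claw":1},{"delta_pos":[81.1,-35.8,0],"spin":0,"claw":1},{"delta_pos":[74,-54,0],"spin":0,"claw":1},{"delta_pos":[59.9,-67.4,0],"spin":0,"claw":1}]'
```

```text
clock: 29.1
position: [0.4815, 0.0941, 0.1864]
tool_rot: [3.128, 0.005, 1.609]
force: [-12.4, 28.5, 0.1]
grip_width: 0.0227
```

```bash
python3 -m jog '[{"delta_pos":[-18.5,-5.4,0],"spin":0,"claw":1},{"delta_pos":[-37.8,-2.9,0],"spin":0,"claw":1},{"delta_pos":[-54.2,7.6,0],"spin":0,"claw":1},{"delta_pos":[-64.7,24,0],"spin":0,"claw":1},{"delta_pos":[-67.2,43.3,0],"spin":0,"claw":1},{"delta_pos":[-61.4,61.9,0],"spin":0,"claw":1},{"delta_pos":[-48.2,76.3,0],"spin":0,"claw":1},{"delta_pos":[-30.2,83.7,0],"spin":0,"claw":1}]'
```

```text
clock: 29.9
position: [0.4508, 0.1785, 0.1866]
tool_rot: [3.129, 0.006, 1.61]
force: [0.2, -12.5, 4.1]
grip_width: 0.0226
```

```bash
python3 -m jog '[{"delta_pos":[16.1,-0.7,0],"spin":0,"claw":1},{"delta_pos":[30.8,-6,0],"spin":0,"claw":1},{"delta_pos":[40.1,-13.2,0],"spin":0,"claw":1},{"delta_pos":[46.5,-21.2,0],"spin":0,"claw":1},{"delta_pos":[49.4,-26.7,0],"spin":0,"claw":1},{"delta_pos":[49.4,-26.7,0],"spin":0,"claw":1}]'
```

```text
clock: 30.5
position: [0.5009, 0.1505, 0.1868]
tool_rot: [3.128, 0.007, 1.608]
force: [5.8, -1.0, -2.1]
grip_width: 0.023
```

```bash
python3 -m jog '[{"delta_pos":[1,-2.5,0],"spin":0,"claw":1},{"delta_pos":[1.5,-4.6,0],"spin":0,"claw":1},{"delta_pos":[2,-7,0],"spin":0,"claw":1},{"delta_pos":[2.5,-9.2,0],"spin":0,"claw":1},{"delta_pos":[2.5,-9.2,0],"spin":0,"claw":1}]'
```

```text
clock: 31.0
position: [0.5035, 0.1411, 0.1868]
tool_rot: [3.127, 0.007, 1.608]
force: [2.8, 1.1, -4.3]
grip_width: 0.0228
```

```bash
python3 -m jog '[{"delta_pos":[0.3,-3,0],"spin":0,"claw":1},{"delta_pos":[0.5,-6,0],"spin":0,"claw":1},{"delta_pos":[0.5,-9,0],"spin":0,"claw":1},{"delta_pos":[0.5,-9,0],"spin":0,"claw":1}]'
```

```text
clock: 31.4
position: [0.504, 0.1327, 0.1868]
tool_rot: [3.127, 0.006, 1.609]
force: [5.1, 5.5, -5.4]
grip_width: 0.0227
```

```bash
python3 -m jog '[{"delta_pos":[-0.3,-3,0],"spin":0,"claw":1},{"delta_pos":[-0.5,-6,0],"spin":0,"claw":1},{"delta_pos":[-1,-8,0],"spin":0,"claw":1},{"delta_pos":[-1,-8,0],"spin":0,"claw":1}]'; python3 -c "
from h import *
p,im=snap('side','s12.png');a=im[120:210,270:390];q,im=snap('scene','sc12.png');b=im[180:290,270:400]
cv2.imwrite('pics/c12.png',np.hstack([cv2.resize(x,(400,360),interpolation=cv2.INTER_CUBIC) for x in (a,b)]))"
```

```text
clock: 31.8
position: [0.5035, 0.1278, 0.187]
tool_rot: [3.124, 0.001, 1.611]
force: [9.2, 19.8, -15.1]
grip_width: 0.023
```

View pics/c12.png

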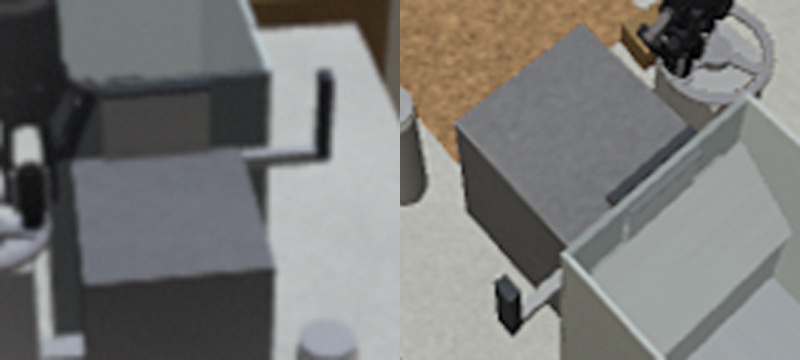

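```bash
python3 -m jog '[{"delta_pos":[-0.3,-3,0],"spin":0,"claw":1},{"delta_pos":[-0.3,-5,0],"spin":0,"claw":1},{"delta_pos":[-0.3,-5,0],"spin":0,"claw":1}]'
python3 -m jog '[{"delta_pos":[0,0,0],"spin":0,"claw":0},{"delta_pos":[0,0,0],"spin":0,"claw":0},{"delta_pos":[0,0,0],"spin":0,"claw":0},{"delta_pos":[0,0,40],"spin":0,"claw":0},{"delta_pos":[0,0,80],"spin":0,"claw":0},{"delta_pos":[0,0,130],"spin":0,"claw":0},{"delta_pos":[-10,-40,160],"spin":0,"claw":0},{"delta_pos":[-20,-80,160],"spin":0,"claw":0}]'
python3 -m jog '[{"delta_pos":[-20,-45,10],"spin":0,"claw":0},{"delta_pos":[-40,-90,10],"spin":0,"claw":0},{"delta_pos":[-50,-130,10],"spin":0,"claw":0},{"delta_pos":[-50,-150,10],"spin":0,"claw":0},{"delta_pos":[-50,-150,10],"spin":0,"claw":0}]'
python3 -c "
from h import *
p,im=snap('side','s13.png');a=im[90:390,215:435];q,im=snap('scene','sc13.png');b=im[90:390,200:540]
cv2.imwrite('pics/c13.png',np.hstack([cv2.resize(x,None,fx=1.4,fy=1.9,interpolation=cv2.INTER_CUBIC) for x in (a,b)]))"
```

```text
clock: 32.2
position: [0.5034, 0.1266, 0.187]
tool_rot: [3.123, -0.004, 1.614]
force: [7.1, 24.7, -15.5]
grip_width: 0.0225
clock: 33.0
position: [0.4841, 0.0464, 0.3506]
tool_rot: [3.117, -0.004, 1.616]
force: [1.1, 0.1, -0.0]
grip_width: 0.0852
clock: 33.5
position: [0.4332, -0.1066, 0.3607]
tool_rot: [3.118, -0.003, 1.611]
force: [0.5, 0.8, -0.2]
grip_width: 0.0851
```

```bash
python3 - <<'E'
import cv2,numpy as np
L=lambda n:cv2.imread(f'pics/{n}.png').astype(int)
d=np.abs(L('s13')-L('s12')).max(2); print('shutter region vs at-stop',d[140:165,295:350].max(), (d[140:165,295:350]>25).sum())
for a,b in(('side0','s13'),('scene0','sc13')):
    m=(np.abs(L(a)-L(b)).max(2)>40).astype('uint8'); n,l,s,c=cv2.connectedComponentsWithStats(cv2.morphologyEx(m,cv2.MORPH_CLOSE,np.ones((5,5))))
    print(a,[(x[:5].tolist()) for x in s[1:] if x[4]>25])
# handle in scene
im=cv2.imread('pics/sc13.png'); m=(im.max(2)<60).astype('uint8')[170:230,350:400]; n,l,s,c=cv2.connectedComponentsWithStats(m); print(s[1:],c[1:])
E
```

```text
shutter region vs at-stop 31 11
side0 [[147, 0, 15, 11, 102], [185, 0, 52, 32, 1294], [20, 9, 46, 41, 1225], [231, 25, 16, 9, 84], [47, 57, 23, 15, 194], [208, 65, 44, 8, 70], [0, 71, 92, 135, 1710], [67, 95, 67, 101, 1463], [0, 103, 16, 32, 158], [256, 130, 17, 23, 186], [205, 133, 20, 24, 243], [250, 156, 10, 21, 145], [275, 158, 9, 21, 153], [67, 190, 27, 14, 253], [297, 255, 52, 26, 1028], [0, 288, 54, 112, 3802], [245, 308, 61, 34, 1501]]
scene0 [[282, 0, 95, 111, 3831], [415, 0, 13, 3, 26], [412, 0, 72, 118, 4340], [268, 139, 36, 23, 505], [267, 183, 40, 26, 606], [360, 183, 11, 23, 141], [378, 183, 16, 17, 128], [383, 300, 90, 91, 2183]]
[[ 7 23  1  1  1]
 [10 22  9 14 90]
 [ 0 26  3  4  5]
 [24 30  1  1  1]
 [36 38  1  1  1]
 [11 53  2  2  2]
 [ 5 58  2  2  2]] [[ 7.  23. ]
 [14.  28.4]
 [ 1.4 27.8]
 [24.  30. ]
 [36.  38. ]
 [11.5 53.5]
 [ 5.5 58.5]]
```

```bash
python3 -c "
from workcell import bot
print(bot.job_done())"
```

```text
the job is handed in; nothing more can be done
None
```

I wound the shutter open to its stop, pushed both black cases on the bench through the flap, wound the shutter closed to its stop, and handed the job in at about 34 s. There were two cases, and both showed through the clear cover lying on the cabinet floor.

**Open stop:** the handle stopped moving at about 23 N, and the picture showed the shutter plate against the dark stop block.

**Closed stop:** the handle stopped moving at about 25 N. The last picture view before I let go showed the shutter over the opening. Comparing images after I let go, its area changed only slightly, which I put down to image noise.

**Rest of the bench:** comparing images from the start and the end, only the cases, the arm and the wheel's handle had changed. The jar, spray can, tray, screwdriver, mug and box showed no movement.

**What went wrong or was not checked:**
- The first grip on the handle for closing missed. It squeezed the handle aside and turned the wheel about 28 degrees towards closed, after both cases were already in. I looked again, re-gripped and carried on.
- The 16-picture viewing limit was reached, so the final check was by image comparison only.
- I judged the flap shut from the pictures and did not test it separately.

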